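Load the numbered film drawer, bar it and shut it

ROBOT

A 6-joint arm with a two-finger parallel gripper is mounted at the origin on the work surface. World frame = base frame: x ahead of the robot, y to its left, z up, the work surface at z = 0. Lengths are in m, angles in rad, forces in N, time in s.
With the tool pointing down it reaches from about 0.275 to 0.875 m from the base axis. Payload 12.5 kg.
Tool frame: the origin (TCP) lies at the very end of the fingers, on their centre line; the grasp point (between the pads) lies 19 mm behind it; x points along the fingers, y is the direction in which the jaws open and shut, and the axes are right-handed (so a half turn about x gives the same grasp; the last joint's range is limited). The gripper opens to 85 mm and grips with 20 to 120 N. Pads are 22 mm wide; open, the fingers measure 114 mm over their backs; the gripper's body (76 mm by 85 mm) begins 54 mm behind the grasp point. The pads swing forward as they close: fully open they stand 13 mm farther back than shut.
Start: joints at [1.05, 0.351, 1.652, -0, 1.139, -0.085], TCP at [0.232, 0.499, 0.231] pointing down, gripper open.
Joint ranges: [-2.75, 2.75], [-0.79, 2.1], [0.01, 2.65], [-1.57, 4.71], [0.07, 3.14], [-2.87, 2.87]. Speed limits (rad/s): [2.22, 2.22, 2.79, 3.14, 3.14, 3.14].

INTERFACE

Orientations are given as a 3x3 rotation matrix whose columns are the frame's x, y, z axes.
In Python, from bench import manip gives the robot as it stands. Calls block until the motion is done:
- manip.move_ptp(position, orientation): joint-space move of the TCP to a pose.
- manip.move_l(position, attitude=None, max_speed=0.15): straight line of the TCP; attitude=None keeps the orientation; max_speed is the mean speed in m/s.
- manip.move_j(angles): joint-space move.
- manip.set_gripper(opening, effort=None): opening from 0.0 (shut) to 1.0 (fully open); effort is the grip in N (None keeps the last); returns when the fingers have stopped.
- manip.dwell(seconds).
- manip.inverse_kinematics(position, orientation): joint angles nearest the present ones, or None.
- manip.grab_frame(name): name is "side" or "top"; returns (picture, depth): 480x640x3 uint8, red, green, blue; 480x640 float32, m along the optical axis (not along the pixel's ray), 0 where there is no reading.
- manip.get_calibration(name): a dict with "camera_matrix" (3x3 intrinsics, pixels), "R" (3x3) and "t" (3): a world point X has camera coordinates R X + t. Camera axes: x right, y down, z forward; pixel columns grow to the right and rows downward; lengths in m; the calibration is good to about 2 mm. A picture is of the moment at which its call begins. get_calibration takes no time and is no camera call.
A pose or a line that the arm cannot do raises manip.Unreachable and nothing moves.
- manip.sign_off(): hands the job in, once; it reports no verdict.
Trained networks look in the newest picture that a camera, given by its name, has taken for a name from the list of things; names that differ only in an ending like _2 or _b are one class to them, and where a whole thing is asked for, a point or a joint stands for the part that bears it (a point fixed in the world has none). Each returns a list of dicts, best first, with "confidence" (0 to 1); they miss things now and then, are a little off and sometimes report something else, mostly with a low value. They report only what shows in the picture. A call takes as long as a camera call.
- manip.look_for(camera, name): "at" ([x, y, z] in m, in world coordinates, good to about 4 mm: the middle of the surface that is visible of it).
Readings, each from a call of its own:
- manip.current_time(): time.
- manip.current_qpos(): joint angles.
- manip.current_joint_vel(): joint speeds.
- manip.current_joint_torque(): joint torques, N m.
- manip.current_ee_pos(): TCP position.
- manip.current_tcp_rot(): TCP orientation.
- manip.current_force(): force on the tool from outside, world axes, zero at the start.
- manip.current_ft_torque(): the same for the moment, N m.
- manip.current_grip_width(): opening from 0.0 (shut) to 1.0 (fully open).
Only numpy, scipy, OpenCV 4.12 (cv2) and the standard library are available. Lean on these libraries where they do the work, as an engineer would, in place of code of your own. Each camera call takes 0.05 s, during which the arm holds its last target.

TASK

Load the film cans that are on the table into the open drawer in the order of their numbers, lowest first, standing each upright in the pocket of its own number (same colour and dots; pockets of missing numbers stay empty). Then lay the brass bar over them, centred in the two saddles of the drawer, and push the drawer fully home with everything still in place. Leave the other things on the stall where they are.

Things in the scene. Friction and masses are not known exactly. Their poses are not given: they have to be found in the camera images.
- can1: film can number 1: upright aluminium cylinder, 32 mm diameter, 60 mm tall, 90 g, weighted at the foot, with a white lid (top 15 mm, same diameter) bearing 1 black dot(s). Origin at the centre of its underside, z up along its axis. It may be absent.
- can2: film can number 2: upright aluminium cylinder, 32 mm diameter, 60 mm tall, 90 g, weighted at the foot, with a yellow lid (top 15 mm, same diameter) bearing 2 black dot(s). Origin at the centre of its underside, z up along its axis. It may be absent.
- can3: film can number 3: upright aluminium cylinder, 32 mm diameter, 60 mm tall, 90 g, weighted at the foot, with a green lid (top 15 mm, same diameter) bearing 3 black dot(s). Origin at the centre of its underside, z up along its axis. It may be absent.
- can4: film can number 4: upright aluminium cylinder, 32 mm diameter, 60 mm tall, 90 g, weighted at the foot, with a blue lid (top 15 mm, same diameter) bearing 4 black dot(s). Origin at the centre of its underside, z up along its axis. It may be absent.
- can5: film can number 5: upright aluminium cylinder, 32 mm diameter, 60 mm tall, 90 g, weighted at the foot, with a red lid (top 15 mm, same diameter) bearing 5 black dot(s). Origin at the centre of its underside, z up along its axis. It may be absent.
- pocket1 (a point): pocket number 1 in the drawer (marked on the top edge of the drawer front by a white label with 1 black dot(s)): square, 37 x 37 mm, 27 mm deep (walls 4 mm). Point at the centre of its floor, 14 mm above the table; moves with the drawer; x into the cabinet, y along the row (pocket 1 at the +y end, 41 mm pitch), z up.
- pocket2 (a point): pocket number 2 in the drawer (marked on the top edge of the drawer front by a yellow label with 2 black dot(s)): square, 37 x 37 mm, 27 mm deep (walls 4 mm). Point at the centre of its floor, 14 mm above the table; moves with the drawer; x into the cabinet, y along the row (pocket 1 at the +y end, 41 mm pitch), z up.
- pocket3 (a point): pocket number 3 in the drawer (marked on the top edge of the drawer front by a green label with 3 black dot(s)): square, 37 x 37 mm, 27 mm deep (walls 4 mm). Point at the centre of its floor, 14 mm above the table; moves with the drawer; x into the cabinet, y along the row (pocket 1 at the +y end, 41 mm pitch), z up.
- pocket4 (a point): pocket number 4 in the drawer (marked on the top edge of the drawer front by a blue label with 4 black dot(s)): square, 37 x 37 mm, 27 mm deep (walls 4 mm). Point at the centre of its floor, 14 mm above the table; moves with the drawer; x into the cabinet, y along the row (pocket 1 at the +y end, 41 mm pitch), z up.
- pocket5 (a point): pocket number 5 in the drawer (marked on the top edge of the drawer front by a red label with 5 black dot(s)): square, 37 x 37 mm, 27 mm deep (walls 4 mm). Point at the centre of its floor, 14 mm above the table; moves with the drawer; x into the cabinet, y along the row (pocket 1 at the +y end, 41 mm pitch), z up.
- bar: brass retaining bar lying flat, loose, 24 mm wide (its x), 236 mm long (its y), 12 mm thick, 180 g. Origin at the centre of its underside.
- saddles (a point): midpoint of the drawer's two bar saddles at seat height (77 mm above the table, 3 mm above seated cans), above pocket 3; moves with the drawer; x into the cabinet, y from saddle to saddle. Each saddle is a steel post (|y| 105 to 121 mm) with a 30 mm wide seat between two brass lips 8 mm high, 6 mm thick, centred at x = -18 and 18 mm: 3 mm play each side of the bar.
- drawer (a joint): drawer opening in m: 0 = fully home on its stop, 0.16 = fully out. Slides along the cabinet's x, opens to -x, stays where left (about 3 N friction). Underside 8 mm above the table, 242 mm wide; front board 262 mm wide, 16 mm thick, top 74 mm above the table; pocket row centred 68 mm behind the front face, pocket walls' tops 41 mm above the table.
- pull (a point): centre of the drawer's wooden pull: bar 120 mm long (y), 16 mm deep (x), 20 mm tall, 53 mm above the table, 38 mm in front of the drawer's front face, 30 mm gap behind it (brass stubs, 14 mm wide, at y = -45 and 45 mm join it to the front); moves with the drawer; x is the direction in which the drawer closes, z up.
- cabinet: low wooden cabinet fixed to the table, 220 mm deep, 274 mm wide, 100 mm tall, with an open front into which the drawer slides; 93 mm of free height above the table inside. Origin on the table under the middle of its front edge; x points into the cabinet, the drawer comes out along -x.
- box_camera: bystander, leave alone: bulky black box camera, 110 x 140 x 126 mm with a ribbed winding knob on its +y side. Origin at the centre of its underside.
- orange_filter: bystander, leave alone: orange glass filter, 62 mm diameter, 9 mm thick, lying flat. Origin at the centre of its underside.
- lens_cap: bystander, leave alone: copper-coloured lens cap, 58 mm diameter, 12 mm thick. Origin at the centre of its underside.
- film_spool: bystander, leave alone: grey steel film spool standing upright, 44 mm diameter, 64 mm tall. Origin at the centre of its underside.
- grip_handle: bystander, leave alone: wooden grip handle lying on the table, 142 x 30 x 26 mm along its x. Origin at the centre of its underside.
- light_meter: bystander, leave alone: grey light meter, 75 x 55 x 32 mm. Origin at the centre of its underside.

How it is judged:
On the way, in this order (a step that is already met when the one before it is completed fails the run):
1. can 1 stands in pocket 1 and is let go (horizontal distance between can1 and pocket1 below 0.008 m and z of can1 in the frame of pocket1 between -0.006 and 0.006 m and angle between can1's own z axis and vertical below 0.12 rad and contact force between the fingers and can1 below 0.3 N), for 0.2 s.
2. can 2 stands in pocket 2 and is let go (horizontal distance between can2 and pocket2 below 0.008 m and z of can2 in the frame of pocket2 between -0.006 and 0.006 m and angle between can2's own z axis and vertical below 0.12 rad and contact force between the fingers and can2 below 0.3 N), for 0.2 s.
3. can 3 stands in pocket 3 and is let go (horizontal distance between can3 and pocket3 below 0.008 m and z of can3 in the frame of pocket3 between -0.006 and 0.006 m and angle between can3's own z axis and vertical below 0.12 rad and contact force between the fingers and can3 below 0.3 N), for 0.2 s.
4. can 4 stands in pocket 4 and is let go (horizontal distance between can4 and pocket4 below 0.008 m and z of can4 in the frame of pocket4 between -0.006 and 0.006 m and angle between can4's own z axis and vertical below 0.12 rad and contact force between the fingers and can4 below 0.3 N), for 0.2 s.
5. can 5 stands in pocket 5 and is let go (horizontal distance between can5 and pocket5 below 0.008 m and z of can5 in the frame of pocket5 between -0.006 and 0.006 m and angle between can5's own z axis and vertical below 0.12 rad and contact force between the fingers and can5 below 0.3 N), for 0.2 s.
6. the bar lies in both saddles and is let go, the drawer still open (x of bar in the frame of saddles between -0.008 and 0.008 m and y of bar in the frame of saddles between -0.01 and 0.01 m and z of bar in the frame of saddles between -0.005 and 0.005 m and angle between the y axis of bar and the y axis of saddles, either way round below 0.06 rad and value of joint drawer above 0.08 m and contact force between the fingers and bar below 0.3 N), for 0.2 s.
7. the drawer is fully home (value of joint drawer below 0.005 m), for 0.2 s.
At the end, for the whole second after the job is handed in: Every can present stands upright (within 0.12 rad) on the floor of its own pocket (within 8 mm across, 6 mm in height); the bar lies in both saddles (within 8 mm across, 10 mm along, 5 mm in height, 0.06 rad); the drawer is within 5 mm of fully home; the bar is at rest (horizontal distance between can1 and pocket1 below 0.008 m and z of can1 in the frame of pocket1 between -0.006 and 0.006 m and angle between each of can1, can2, can3, can4, can5's own z axis and vertical below 0.12 rad and horizontal distance between can2 and pocket2 below 0.008 m and z of can2 in the frame of pocket2 between -0.006 and 0.006 m and horizontal distance between can3 and pocket3 below 0.008 m and z of can3 in the frame of pocket3 between -0.006 and 0.006 m and horizontal distance between can4 and pocket4 below 0.008 m and z of can4 in the frame of pocket4 between -0.006 and 0.006 m and horizontal distance between can5 and pocket5 below 0.008 m and z of can5 in the frame of pocket5 between -0.006 and 0.006 m and x of bar in the frame of saddles between -0.008 and 0.008 m and y of bar in the frame of saddles between -0.01 and 0.01 m and z of bar in the frame of saddles between -0.005 and 0.005 m and angle between the y axis of bar and the y axis of saddles, either way round below 0.06 rad and value of joint drawer below 0.005 m and linear speed of bar below 0.02 m/s); the robot touches nothing.
It fails at once if a bystander is moved more than 40 mm (distance of any of box_camera, orange_filter, lens_cap, film_spool, grip_handle, light_meter from where it was at the start of the episode above 0.04 m).
Of can1, can2, can3, can4, can5 only 3 to 5 are there at a start; the rules pass over those that are not, and their reading is None.
At some moment in a run one of can1, can2, can3, can4, can5, bar may be knocked a few centimetres aside while the robot is not near it.
It also fails if it takes over 210 s, if anything falls off the work surface, if the arm or the gripper's body presses on something with over 40 N, if the wrist force passes 120 N, or if a joint passes its speed limit or range.

## Working session

There is one attempt and no reset: what is moved stays moved. The work goes in short steps, each a Python script; the robot and the scene stay as the last script left them, time stands still between calls to the robot, and variables do not carry over. Pictures are saved under pics/ and viewed, and the job is handed in when it is done.

```bash
ls; mkdir -p pics
python3 - <<'E'
from bench import manip
import cv2
for n in("top","side"):
    p,d=manip.grab_frame(n); cv2.imwrite(f"pics/{n}0.png",p[:,:,::-1])
    c=manip.get_calibration(n); print(n,c["camera_matrix"].tolist(),c["R"].round(3).tolist(),c["t"].round(3).tolist())
    for t in["can1","can2","can3","can4","can5","bar","pocket1","pocket5","saddles","pull","cabinet","drawer","box_camera","film_spool"]:
        print(n,t,[(x["at"] if isinstance(x["at"],list) else x["at"].round(3).tolist(),round(x["confidence"],2)) for x in manip.look_for(n,t)[:2]])
print(manip.current_time(),manip.current_tcp_rot().round(3) if hasattr(manip.current_tcp_rot(),'round') else manip.current_tcp_rot())
E
```

```text
pics
top [[563.7263251358554, 0.0, 326.86905750577364], [0.0, 563.7263251358554, 242.21899344935338], [0.0, 0.0, 1.0]] [[0.009, -1.0, 0.018], [-0.99, -0.012, -0.139], [0.139, -0.017, -0.99]] [-0.043, 0.542, 1.473]
top can1 [([0.5089, 0.2373, 0.0611], 0.55), ([0.5124, 0.3604, 0.0589], 0.54)]
top can2 [([0.5089, 0.2373, 0.0611], 0.55), ([0.5124, 0.3604, 0.0589], 0.54)]
top can3 [([0.5089, 0.2373, 0.0611], 0.55), ([0.5124, 0.3604, 0.0589], 0.54)]
top can4 [([0.5089, 0.2373, 0.0611], 0.55), ([0.5124, 0.3604, 0.0589], 0.54)]
top can5 [([0.5089, 0.2373, 0.0611], 0.55), ([0.5124, 0.3604, 0.0589], 0.54)]
top bar [([0.464, -0.2939, 0.0154], 0.72)]
top pocket1 [([0.5413, 0.001, 0.0124], 0.88)]
top pocket5 [([0.5413, 0.001, 0.0124], 0.88)]
top saddles [([0.541, 0.0005, 0.0166], 0.6)]
top pull [([0.542, -0.003, 0.0211], 0.87), ([0.7036, -0.3229, 0.0262], 0.17)]
top cabinet [([0.6506, -0.0168, 0.099], 0.81), ([0.5421, -0.0039, 0.0136], 0.74)]
top drawer [([0.5405, -0.0042, 0.0123], 0.8)]
top box_camera []
top film_spool [([0.4048, 0.4931, 0.0602], 0.63)]
side [[592.0261094335275, 0.0, 325.1110957
[... 397 characters left out ...]
9)]
side can4 [([0.514, 0.3736, 0.0507], 0.72), ([0.5079, 0.2494, 0.0474], 0.59)]
side can5 [([0.514, 0.3736, 0.0507], 0.72), ([0.5079, 0.2494, 0.0474], 0.59)]
side bar [([0.4703, -0.2875, 0.0111], 0.88)]
side pocket1 [([0.5422, -0.0002, 0.021], 0.7)]
side pocket5 [([0.5422, -0.0002, 0.021], 0.7)]
side saddles [([0.5376, 0.0037, 0.025], 0.71)]
side pull [([0.5378, 0.0003, 0.0243], 0.69)]
side cabinet [([0.6534, 0.0123, 0.0924], 0.79), ([0.4082, 0.4986, 0.0671], 0.27)]
side drawer [([0.5372, -0.0022, 0.0263], 0.88)]
side box_camera [([0.4745, -0.5205, 0.1038], 0.78)]
side film_spool [([0.4074, 0.4977, 0.0652], 0.56)]
1.5 [[ 0.     0.422  0.907]
 [-0.     0.907 -0.422]
 [-1.    -0.     0.   ]]
```

View pics/top0.png

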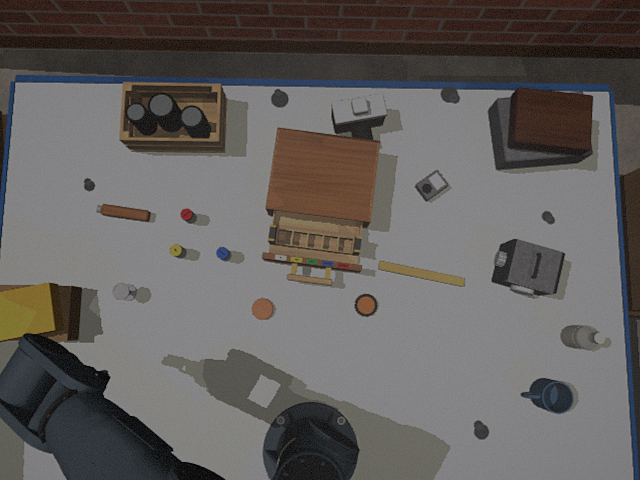

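View pics/side0.png

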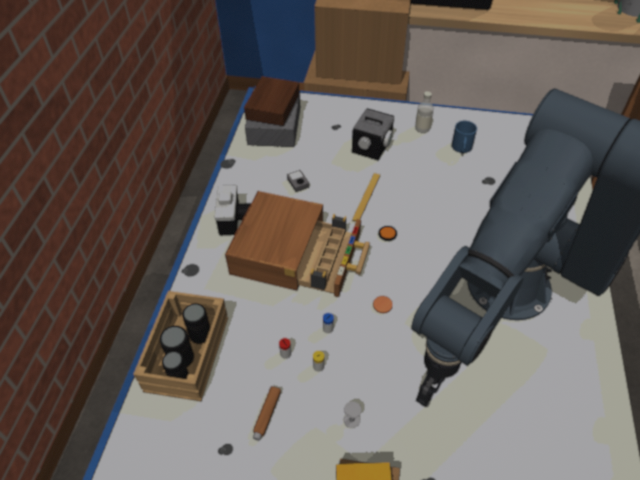

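```bash
cat > h.py <<'E'
from bench import manip
import numpy as np, cv2
def grab(n,f=None):
    p,d=manip.grab_frame(n)
    if f: cv2.imwrite(f"pics/{f}.png",p[:,:,::-1])
    return p,d
def cloud(n,d):
    c=manip.get_calibration(n);K=c["camera_matrix"];v,u=np.mgrid[:480,:640]
    P=np.stack([(u-K[0][2])/K[0][0]*d,(v-K[1][2])/K[1][1]*d,d],-1)
    W=(P-np.array(c["t"]))@np.array(c["R"]); W[d==0]=np.nan
    return W
def proj(n,X):
    c=manip.get_calibration(n);p=np.array(c["R"])@np.array(X)+c["t"];q=np.array(c["camera_matrix"])@p
    return q[:2]/q[2]
def ray(n,uv,z):
    c=manip.get_calibration(n);R=np.array(c["R"]);t=np.array(c["t"]);C=-R.T@t
    d=R.T@np.linalg.inv(c["camera_matrix"])@np.array([uv[0],uv[1],1.]);return C+d*(z-C[2])/d[2]
E
python3 - <<'E'
from h import *
p,d=grab("top"); s,ds=grab("side")
def crop(im,r,f,k):
    x0,y0,x1,y1=r;cv2.imwrite(f"pics/{f}.png",cv2.resize(im[y0:y1,x0:x1,::-1],None,fx=k,fy=k,interpolation=cv2.INTER_CUBIC))
crop(p,(255,120,395,290),"ct",3.5 ); crop(p,(75,170,275,320),"cc",4); crop(s,(260,180,420,440),"cs",2.3)
W=cloud("top",d);np.save("w0.npy",W)
hsv=cv2.cvtColor(p,cv2.COLOR_RGB2HSV)
for nm,(u,v) in dict(y=(177,250),b=(223,253),r=(187,215),spool=(124,291)).items():
    sub=W[v-12:v+13,u-12:u+13].reshape(-1,3); m=sub[:,2]>0.05
    print(nm,m.sum(),sub[m].mean(0).round(4),(np.nanmin(sub[m],0)/2+np.nanmax(sub[m],0)/2).round(4))
E
```

```text
y 122 [0.5134 0.3608 0.06  ] [0.5131 0.3611 0.0603]
b 116 [0.5083 0.2394 0.0603] [0.5082 0.2397 0.0606]
r 122 [0.6095 0.3373 0.06  ] [0.6096 0.3375 0.0596]
spool 226 [0.405  0.4964 0.0649] [0.4052 0.4963 0.0651]
```

View pics/ct.png

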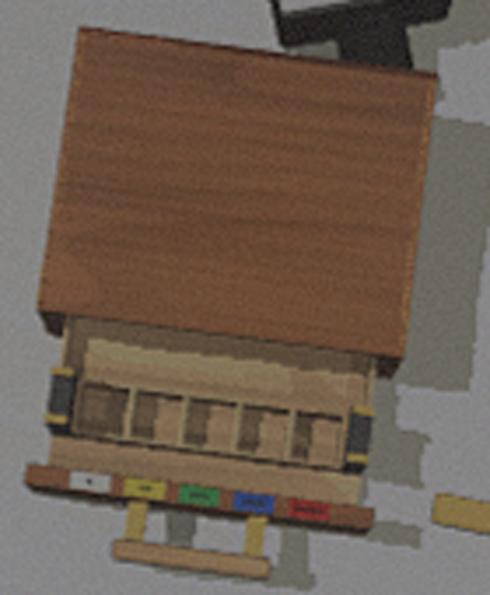

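View pics/cc.png

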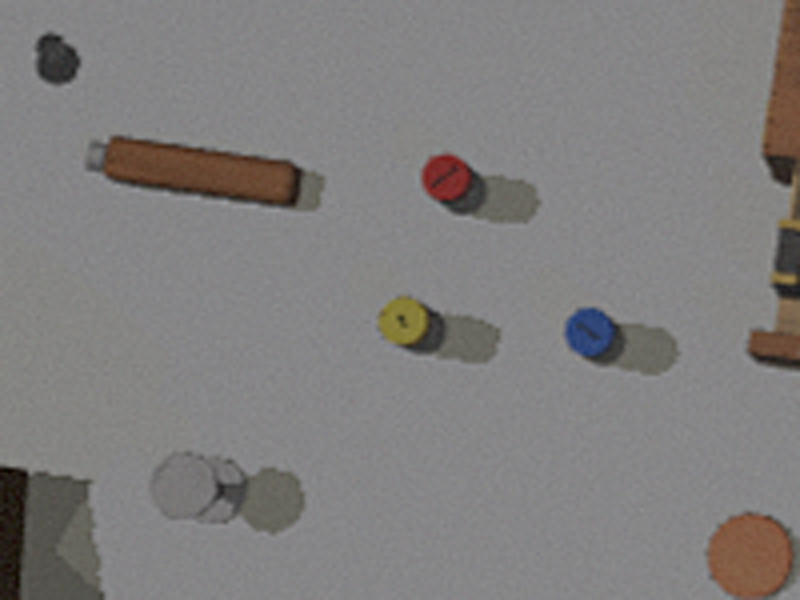

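View pics/cs.png

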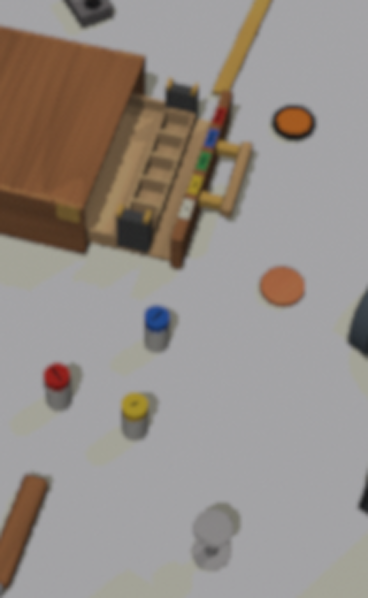

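Run:
```python
from h import *
W=np.load("w0.npy")
def fit(m,lab):
    P=W[m][:,:2].astype(np.float32)
    r=cv2.minAreaRect(P); b=cv2.boxPoints(r)
    print(lab,len(P),np.round(r[0],4),np.round(r[1],4),round(r[2],2),np.median(W[m][:,2]).round(4)); print(b.round(3).tolist())
roi=np.zeros((480,640),bool);roi[125:225,262:385]=1
W=np.nan_to_num(W,nan=-1)
m=roi&(abs(W[...,2]-.1)<.006)&(W[...,0]>.55)&(abs(W[...,1])<.17);n,l,st,_=cv2.connectedComponentsWithStats(m.astype(np.uint8));m=l==1+np.argmax(st[1:,4]);fit(m,"cab")
roi[:]=0;roi[250:275,258:365]=1
m=roi&(abs(W[...,2]-.074)<.007);fit(m,"front")
roi[:]=0;roi[222:260,262:280]=1
m=roi&(abs(W[...,2]-.081)<.008)&(W[...,0]>0);fit(m,"postL")
roi[:]=0;roi[230:265,350:370]=1
m=roi&(abs(W[...,2]-.081)<.008)&(W[...,0]>0);fit(m,"postR")
roi[:]=0;roi[272:290,280:335]=1
m=roi&(abs(W[...,2]-.063)<.008)&(W[...,0]>0);fit(m,"pull")
roi[:]=0;roi[255:290,372:470]=1
m=roi&(abs(W[...,2]-.012)<.005)&(W[...,0]>0);n,l,st,_=cv2.connectedComponentsWithStats(m.astype(np.uint8));m=l==1+np.argmax(st[1:,4]);fit(m,"bar")
for nm,uv in dict(w=(280.7,257.3),y=(296.4,259.7),g=(312,261.7),b=(327.8,263.7),r=(343.4,265.7)).items(): print(nm,ray("top",uv,.074).round(4))
```

```text
cab 8077 [ 0.714  -0.0235] [0.2753 0.2223] 83.22 0.0998
[[0.5870000123977661, -0.1469999998807907], [0.8080000281333923, -0.17299999296665192], [0.8410000205039978, 0.10000000149011612], [0.6200000047683716, 0.12600000202655792]]
front 616 [0.4838 0.003 ] [0.0555 0.2581] 1.91 0.0742
[[0.4519999921321869, 0.13099999725818634], [0.46000000834465027, -0.12700000405311584], [0.515999972820282, -0.125], [0.5070000290870667, 0.13300000131130219]]
postL 179 [0.5358 0.1087] [0.0452 0.0884] 88.65 0.077
[[0.4909999966621399, 0.08699999749660492], [0.5789999961853027, 0.08500000089406967], [0.5799999833106995, 0.12999999523162842], [0.492000013589859, 0.13199999928474426]]
postR 97 [ 0.5169 -0.1131] [0.0166 0.0745] 82.13 0.0786
[[0.4790000021457672, -0.11599999666213989], [0.5529999732971191, -0.12600000202655792], [0.5550000071525574, -0.10999999940395355], [0.48100000619888306, -0.10000000149011612]]
pull 331 [0.449  0.0092] [0.1188 0.0335] 83.99 0.0619
[[0.4259999990463257, -0.04800000041723251], [0.45899999141693115, -0.052000001072883606], [0.47200000286102295, 0.06700000166893005], [0.4390000104904175, 0.07000000029802322]]
bar 671 [ 0.4643 -0.2938] [0.2363 0.0278] 79.22 0.0115
[[0.42899999022483826, -0.40700000524520874], [0.4560000002384186, -0.4129999876022339], [0.5, -0.18000000715255737], [0.4729999899864197, -0.17499999701976776]]
w [0.4965 0.0834 0.074 ]
y [0.4907 0.0425 0.074 ]
g [0.4859 0.0018 0.074 ]
b [ 0.4812 -0.0393  0.074 ]
r [ 0.4764 -0.08    0.074 ]
```

```bash
cat >> h.py <<'E'
YAW=np.deg2rad(-6.9)
def rot(yaw,flip=1):
    y=np.array([np.cos(yaw),np.sin(yaw),0])*flip;x=np.array([0,0,-1.]);return np.stack([x,y,np.cross(x,y)],1)
def crop(im,r,f,k):
    x0,y0,x1,y1=r;cv2.imwrite(f"pics/{f}.png",cv2.resize(np.ascontiguousarray(im[y0:y1,x0:x1,::-1]),None,fx=k,fy=k,interpolation=cv2.INTER_CUBIC))
CAN={2:(.5134,.3609),4:(.5083,.2395),5:(.6096,.3374)}
E
python3 - <<'E'
from h import *
for f in(1,-1):
    R=rot(YAW,f)
    for p in [(.5134,.3609,.2),(.5134,.3609,.03),(.55,.04,.2),(.55,.04,.04),(.47,-.29,.01),(.40,0,.04)]:
        q=manip.inverse_kinematics(p,R);print(f,p,None if q is None else np.round(q,2))
R=rot(YAW,-1)
E
```

```text
1 (0.5134, 0.3609, 0.2) [ 0.54  0.52  1.47 -0.    1.15  0.66]
1 (0.5134, 0.3609, 0.03) [ 0.54  0.74  1.57 -0.    0.84  0.66]
1 (0.55, 0.04, 0.2) [-0.01  0.39  1.68 -0.    1.07  0.11]
1 (0.55, 0.04, 0.04) [-0.01  0.62  1.78 -0.    0.74  0.11]
1 (0.47, -0.29, 0.01) [-0.64  0.67  1.78 -0.    0.69 -0.52]
1 (0.4, 0, 0.04) [-0.12  0.44  2.16 -0.    0.54  0.  ]
-1 (0.5134, 0.3609, 0.2) [ 0.54  0.52  1.47 -0.    1.15 -2.48]
-1 (0.5134, 0.3609, 0.03) [ 0.54  0.74  1.57 -0.    0.84 -2.48]
-1 (0.55, 0.04, 0.2) None
-1 (0.55, 0.04, 0.04) None
-1 (0.47, -0.29, 0.01) [-0.64  0.67  1.78 -0.    0.69  2.62]
-1 (0.4, 0, 0.04) None
```

Run:
```python
from h import *
manip.move_ptp((*CAN[2],.16),rot(YAW))
p,d=grab("top","t1");s,ds=grab("side","s1")
for c in["can1"]:
  for n in("top","side"): print([(np.round(x["at"],3),round(x["confidence"],2)) for x in manip.look_for(n,c)])
crop(s,(300,180,380,300),"cs1",5);print(manip.current_time(),manip.current_force())
```

```text
[(array([0.607, 0.332, 0.062]), 0.5), (array([0.516, 0.354, 0.048]), 0.47), (array([0.509, 0.235, 0.061]), 0.43)]
[(array([0.612, 0.343, 0.054]), 0.52), (array([0.513, 0.253, 0.012]), 0.5), (array([0.515, 0.37 , 0.054]), 0.47)]
3.0167 [ 0.51425123 -0.6504897   0.31631333]
```

View pics/t1.png

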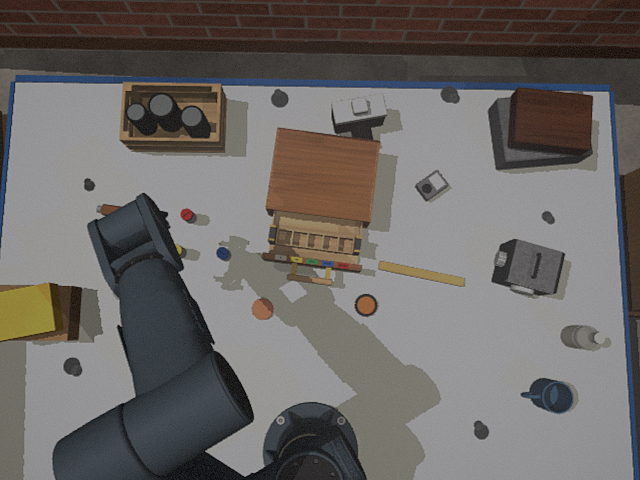

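View pics/cs1.png

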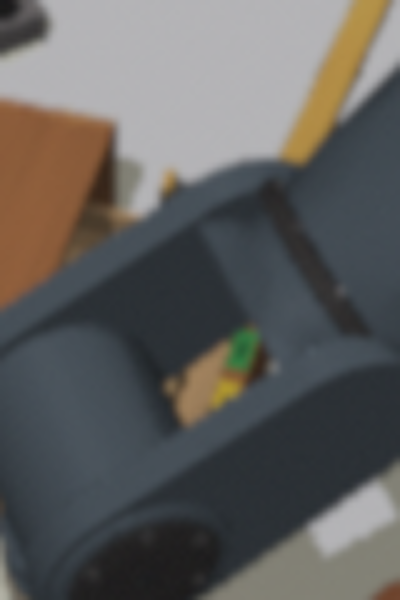

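Run:
```python
from h import *
for uv in [(341.3,270.9),(345.2,260),(348.7,249.6),(352.2,240),(355.7,230.9)]: print(ray("side",uv,.074).round(4))
p=cv2.imread("pics/top0.png");
W=np.load("w0.npy");g=p.astype(int)
# dark posts by colour
for nm,(x0,y0,x1,y1) in dict(L=(264,222,282,248),R=(348,232,368,258)).items():
    sub=p[y0:y1,x0:x1].astype(int);m=(sub.max(2)<95)&(sub.max(2)-sub.min(2)<22)
    v,u=np.nonzero(m);print(nm,m.sum(),u.mean()+x0,v.mean()+y0,ray("top",(u.mean()+x0,v.mean()+y0),.077).round(4))
```

```text
[0.4939 0.0857 0.074 ]
[0.4885 0.0437 0.074 ]
[0.4839 0.0026 0.074 ]
[ 0.4787 -0.0365  0.074 ]
[ 0.4731 -0.0748  0.074 ]
L 123 273.1869918699187 234.7560975609756 [0.5552 0.104  0.077 ]
R 99 356.42424242424244 245.65656565656565 [ 0.529  -0.1136  0.077 ]
```

Run:
```python
from h import *
x,y=CAN[2];R=rot(YAW)
manip.move_l((x,y,.028),R,.12)
manip.set_gripper(0.0,40)
print(manip.current_grip_width(),manip.current_ee_pos(),manip.current_force())
manip.move_l((x,y,.19),R,.15)
p,d=grab("top","t2");s,_=grab("side","s2");print(manip.current_grip_width())
```

```text
0.3636796434210936 [0.51358649 0.36102151 0.02836992] [-0.751692    0.1296202   4.80570444]
0.36213734417451987
```

```bash
cat >> h.py <<'E'
P3=np.array([.5443,-.0042]);YD=np.array([.12,.9928]);XD=np.array([.9928,-.12])
def pocket(n): return P3+(3-n)*.041*YD
E
python3 - <<'E'
from h import *
R=rot(YAW);x,y=pocket(2)
manip.move_ptp((x,y,.19),R)
manip.move_l((x,y,.080),R,.12)
p,d=grab("top");s,_=grab("side","s3");crop(p,(240,190,400,310),"ct3",5);crop(s,(270,160,430,300),"cs3",5);print(manip.current_ee_pos(),manip.current_force())
E
```

```text
[0.54967232 0.03651565 0.08074726] [-0.4411253  -0.20036627 -0.359083  ]
```

View pics/ct3.png

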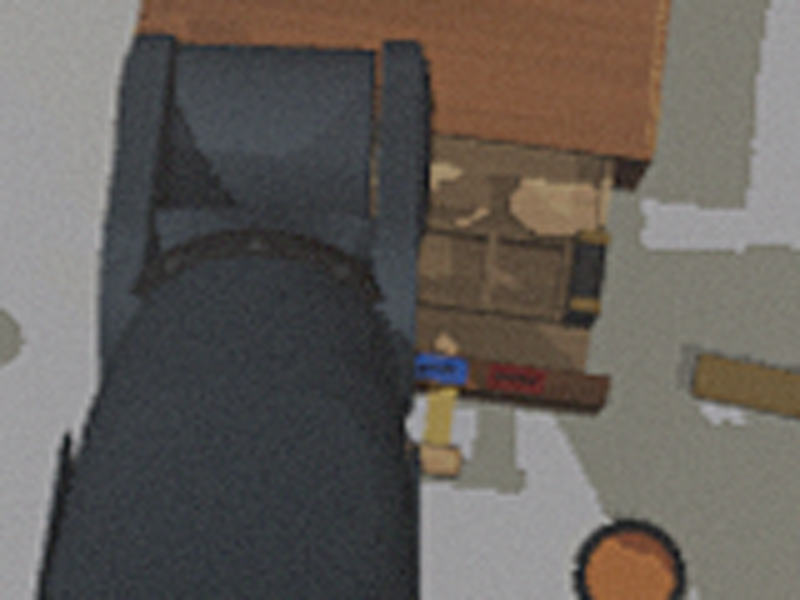

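View pics/cs3.png

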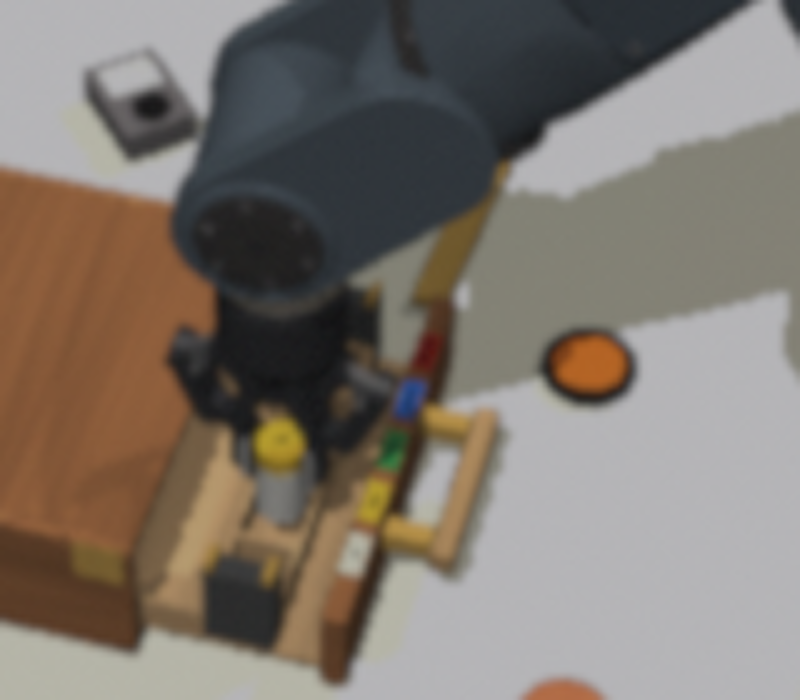

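Run:
```python
from h import *
s,d=grab("side");W=cloud("side",d);tcp=np.array(manip.current_ee_pos())
sub=W[200:270,290:360].reshape(-1,3);sub=sub[~np.isnan(sub[:,0])]
r=sub-tcp;a=r[:,:2]@XD;b=r[:,:2]@YD;z=r[:,2]
m=(abs(b)<.06)&(z>-.0)
for z0 in np.arange(.0,.13,.01):
    k=m&(z>=z0)&(z<z0+.01)&(abs(a)<.1);aa=a[k]
    print(round(z0,3),k.sum(), np.round([aa.min(),aa.max()],3) if k.sum() else '', np.histogram(aa,np.arange(-.1,.11,.01))[0])
```

```text
0.0 43 [-0.062  0.099] [0 0 0 2 0 0 1 6 9 9 6 2 1 0 0 0 3 1 1 2]
0.01 304 [-0.032  0.1  ] [ 0  0  0  0  0  0  3  8  6  8  3  8  2  0  0 14 53 63 71 65]
0.02 164 [-0.033  0.099] [ 0  0  0  0  0  0  4  7 11 16 10 14  5  0  0  5 19 20 24 29]
0.03 71 [-0.034  0.025] [ 0  0  0  0  0  0  3  8  8 18 17 16  1  0  0  0  0  0  0  0]
0.04 34 [-0.05   0.043] [0 0 0 0 1 2 7 5 0 1 0 7 8 2 1 0 0 0 0 0]
0.05 90 [-0.054  0.046] [ 0  0  0  0  2 14 19 11  0  0  0  5 11 19  9  0  0  0  0  0]
0.06 58 [-0.054  0.05 ] [ 0  0  0  0  4  6  2 11  4  0  2  5  1 10 12  1  0  0  0  0]
0.07 65 [-0.063  0.055] [ 0  0  0  2  9  2  0  8  4  6  4  8  0  2 16  4  0  0  0  0]
0.08 64 [-0.067  0.059] [ 0  0  0  4 10  2  0  8  4  8  8  4  3  0  6  7  0  0  0  0]
0.09 133 [-0.069  0.063] [ 0  0  0 23 14  3  7 14  6  7  9  6  8  1 15 16  4  0  0  0]
0.1 96 [-0.067  0.059] [ 0  0  0  8  7 13  9 12  7  0  3  4  5  5  9 14  0  0  0  0]
0.11 25 [-0.047  0.037] [ 0  0  0  0  0 11  6  1  1  0  0  0  0  6  0  0  0  0  0  0]
0.12 15 [-0.042 -0.002] [0 0 0 0 0 3 7 1 1 3 0 0 0 0 0 0 0 0 0 0]
```

Run:
```python
from h import *
for n,r in(("side",(300,190,380,310)),("top",(255,205,375,295))):
    im=cv2.imread(f"pics/{n}0.png");k=6 if n=="top" else 5
    x0,y0,x1,y1=r;o=cv2.resize(im[y0:y1,x0:x1],None,fx=k,fy=k,interpolation=cv2.INTER_CUBIC);o=cv2.convertScaleAbs(o,alpha=1.4)
    for i in range(1,6):
        c=pocket(i);q=[]
        for a,b in((-1,-1),(-1,1),(1,1),(1,-1)):
            w=c+a*.0185*XD+b*.0185*YD;q.append((proj(n,(*w,.041))-[x0,y0]+.5)*k)
        cv2.polylines(o,[np.int32(np.round(q))],True,(255,0,255),1)
    for sgn in(1,-1):
        q=[(proj(n,(*(P3+sgn*bb*YD+aa*XD),.077))-[x0,y0]+.5)*k for aa,bb in((-.015,.105),(-.015,.121),(.015,.121),(.015,.105))]
        cv2.polylines(o,[np.int32(np.round(q))],True,(0,255,0),1)
    cv2.imwrite(f"pics/ov_{n}.png",o)
```

```text
(no output)
```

View pics/ov_side.png

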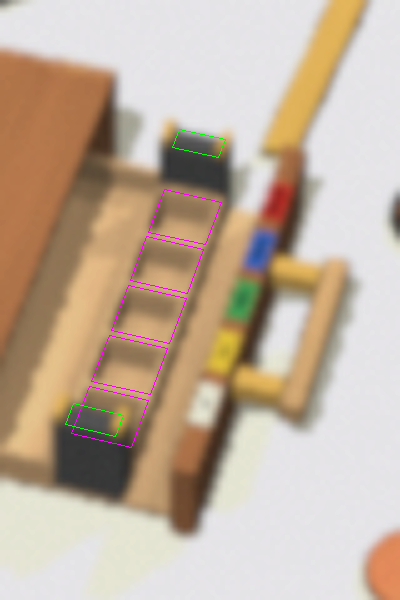

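View pics/ov_top.png

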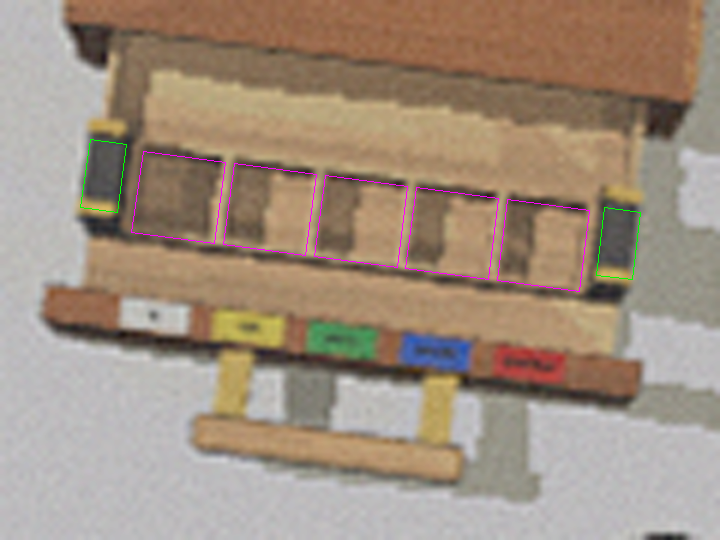

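```bash
cat >> h.py <<'E'
def lower(x,y,z0,z1,R,step=.003,th=6):
    manip.move_l((x,y,z0),R,.08); manip.dwell(.1); f0=np.array(manip.current_force());z=z0
    while z>z1+1e-6:
        z=max(z-step,z1);manip.move_l((x,y,z),R,.05);f=np.array(manip.current_force())-f0
        if np.linalg.norm(f)>th: print("contact",round(z,4),f.round(2));return z,f
    print("reached",z,f.round(2));return z,f
E
python3 - <<'E'
from h import *
R=rot(YAW);x,y=pocket(2)
print(lower(x,y,.073,.0435,R),manip.current_ee_pos())
s,_=grab("side");crop(s,(270,160,430,300),"cs4",5)
E
```

```text
reached 0.0435 [ 0.85 -1.23 -0.1 ]
(0.0435, array([ 0.84967465, -1.22658976, -0.09946434])) [0.54909606 0.03652199 0.04331669]
```

View pics/cs4.png

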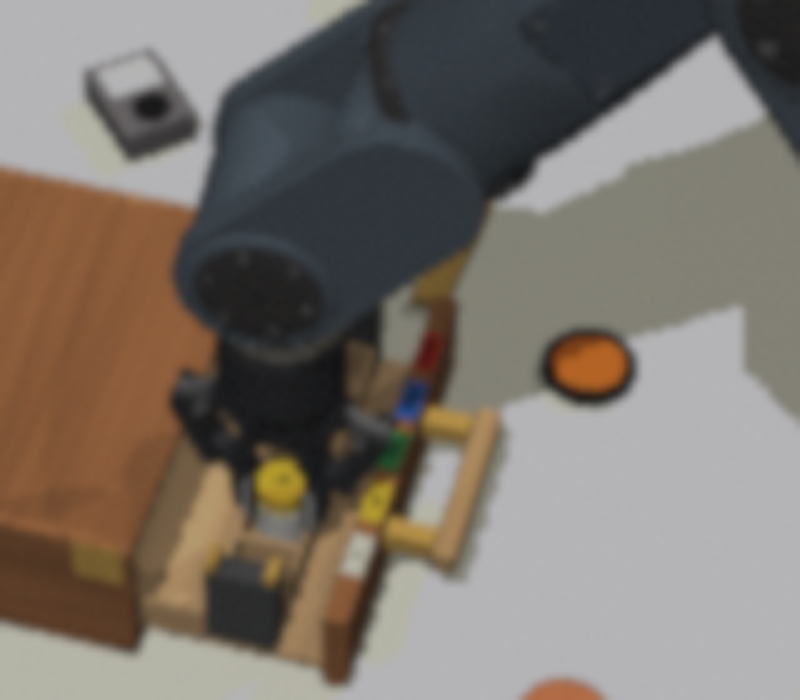

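Run:
```python
from h import *
R=rot(YAW);x,y=pocket(2)
manip.set_gripper(0.47); print(manip.current_grip_width(),manip.current_force())
manip.dwell(.3)
manip.move_l((x,y,.19),R,.12)
x,y=CAN[4]
manip.move_ptp((x,y,.19),R)
t,d=grab("top","t5");s,_=grab("side","s5");crop(s,(270,160,430,340),"cs5",4);crop(t,(160,190,400,310),"ct5",3.3)
W=cloud("top",d)
for nm,(u,v) in dict(r=(187,215),y=(177,250)).items():
    sub=W[v-10:v+11,u-10:u+11].reshape(-1,3);m=(sub[:,2]>.05)&(sub[:,2]<.07);print(nm,m.sum(),sub[m].mean(0) if m.any() else '')
for c in["can2","bar"]: print(c,[(np.round(x["at"],3),round(x["confidence"],2)) for x in manip.look_for("side",c)])
```

```text
0.46905981333025076 [-0.15211843  0.7351955  -0.19440186]
r 0 
y 0 
can2 [(array([0.511, 0.248, 0.047]), 0.77), (array([0.61 , 0.344, 0.056]), 0.75)]
bar []
```

View pics/cs5.png

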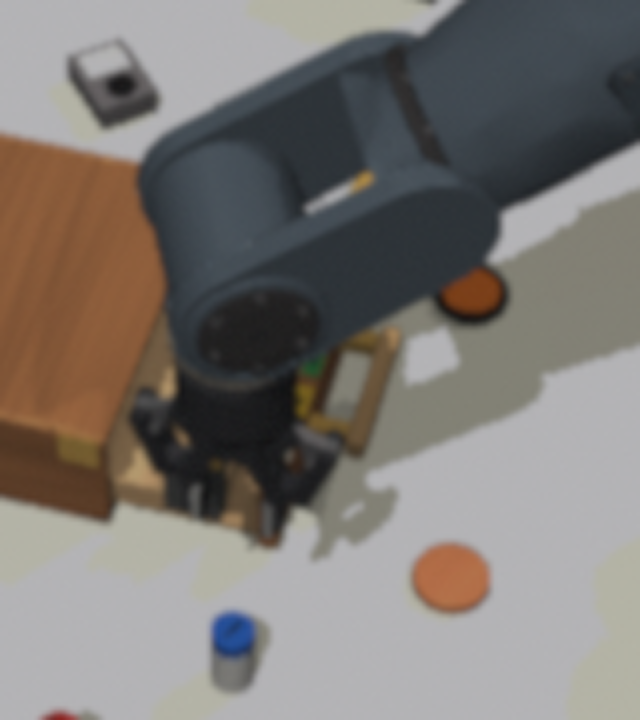

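View pics/ct5.png

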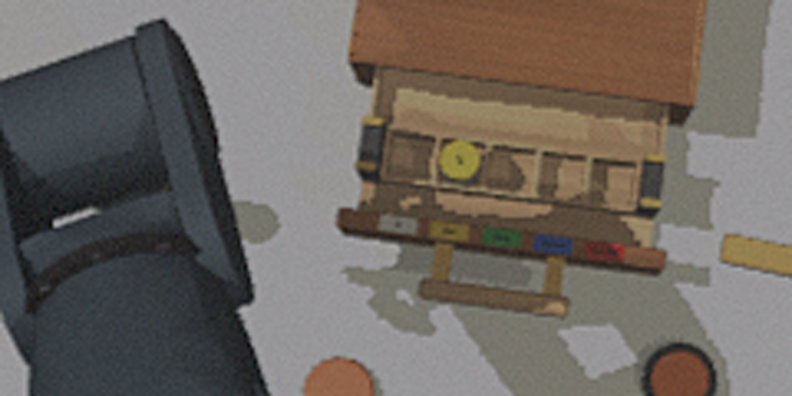

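```bash
cat >> h.py <<'E'
def pick(xy):
    R=rot(YAW);x,y=xy
    manip.set_gripper(.8,40);manip.move_l((x,y,.028),R,.12);manip.set_gripper(0.0,40)
    print("grip",manip.current_grip_width(),manip.current_force()[2]);manip.move_l((x,y,.19),R,.15)
def place(n,dx=0,dy=0):
    R=rot(YAW);x,y=pocket(n)+[dx,dy]
    manip.move_ptp((x,y,.19),R);print("grip",manip.current_grip_width());return lower(x,y,.075,.0435,R)
def release(n):
    R=rot(YAW);x,y=pocket(n);manip.set_gripper(.47);manip.dwell(.3);p=manip.current_ee_pos();manip.move_l((p[0],p[1],.19),R,.12)
E
python3 - <<'E'
from h import *
pick(CAN[4]);place(4);print(manip.current_time())
s,d=grab("side","s6");crop(s,(240,160,430,400),"cs6",2.5)
W=cloud("side",d)
E
```

```text
grip 0.36376476833394417 4.9609985651349024
grip 0.36500470235664173
reached 0.0435 [-0.21 -0.03  1.03]
23.55
```

View pics/cs6.png

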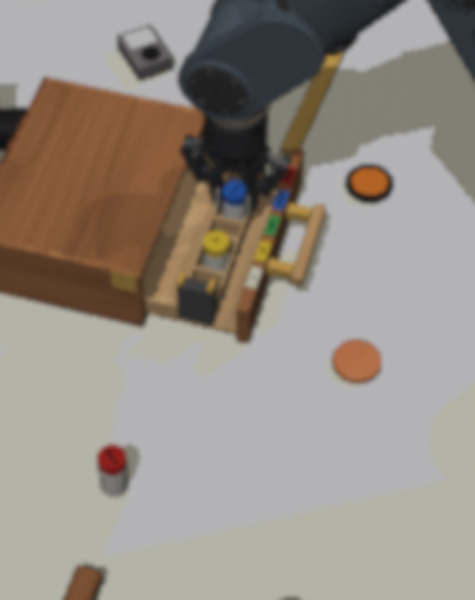

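Run:
```python
from h import *
release(4)
t,d=grab("top");W=cloud("top",d);crop(t,(160,190,480,310),"ct7",2.5)
v,u=215,187;sub=W[v-12:v+13,u-12:u+13].reshape(-1,3);m=(sub[:,2]>.05)&(sub[:,2]<.07);print(m.sum(),sub[m].mean(0))
```

```text
117 [0.60989659 0.33732954 0.05954785]
```

View pics/ct7.png

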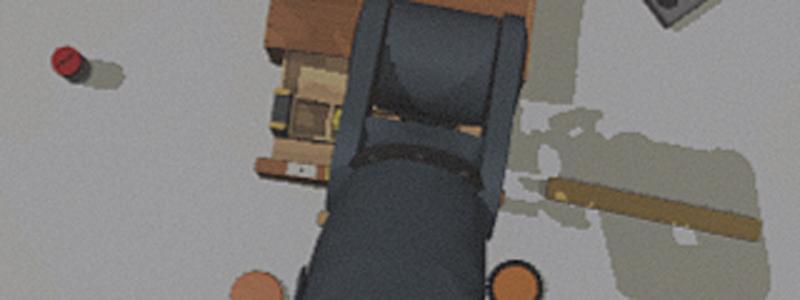

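Run:
```python
from h import *
R=rot(YAW)
manip.move_ptp((*CAN[5],.19),R)
t,_=grab("top");crop(t,(255,190,480,310),"ct8",3.5)
pick(CAN[5]);place(5);print(manip.current_time())
s,d=grab("side");crop(s,(290,160,430,320),"cs8",4)
```

```text
grip 0.3654283234685746 5.439413608000472
grip 0.3643924913423957
reached 0.0435 [-0.87  1.12 -0.08]
36.6417
```

View pics/cs8.png

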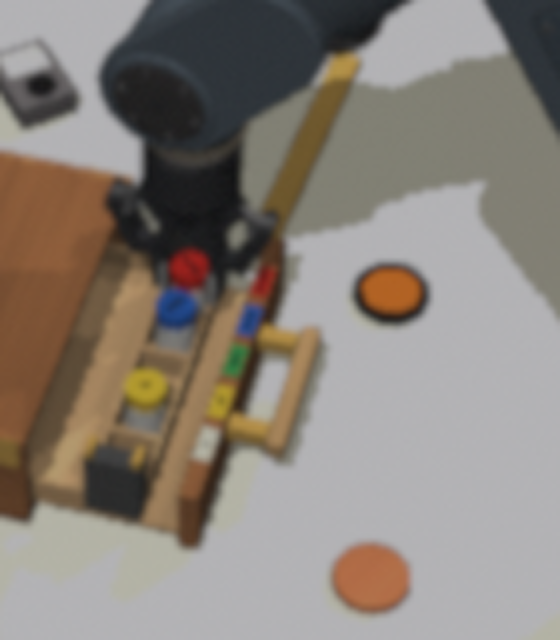

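View pics/ct8.png

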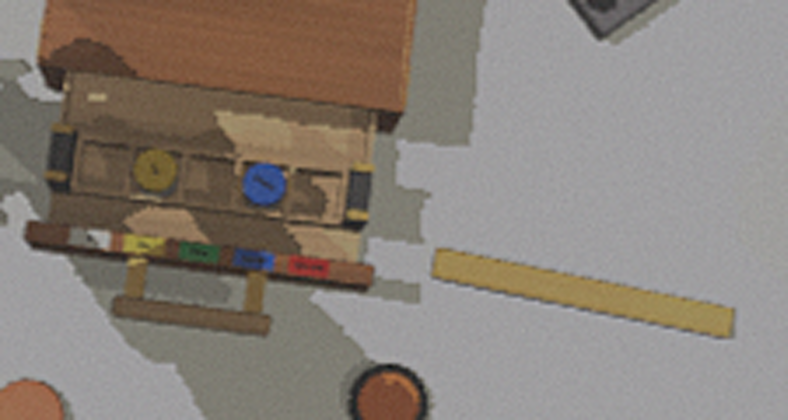

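```bash
cat > meas.py <<'E'
from h import *
def bar(W,roi=(240,310,365,500)):
    W=np.nan_to_num(W,nan=-1);m=np.zeros((480,640),bool);a,b,c,d=roi;m[a:b,c:d]=1
    m&=(abs(W[...,2]-.012)<.005)&(W[...,0]>.3)
    n,l,st,_=cv2.connectedComponentsWithStats(m.astype(np.uint8));m=l==1+np.argmax(st[1:,4])
    P=W[m][:,:2].astype(np.float32);r=cv2.minAreaRect(P);mu=P.mean(0);e=np.linalg.eigh(np.cov((P-mu).T))[1][:,1];e*=np.sign(e[1])
    print("bar",m.sum(),np.round(r,4) if 0 else (np.round(r[0],4),np.round(r[1],4)),"mean",mu.round(4),"yaw",np.rad2deg(np.arctan2(-e[0],e[1])).round(2))
E
python3 - <<'E'
from meas import *
release(5)
manip.move_ptp((.5,.25,.25),rot(YAW))
t,d=grab("top","t9");s,ds=grab("side","s9");W=cloud("top",d);bar(W)
crop(t,(255,190,480,310),"ct9",3.5)
for n in(2,4,5):
    c=pocket(n);u,v=np.int32(proj("top",(*c,.074)));sub=W[v-11:v+12,u-11:u+12].reshape(-1,3)
    m=(sub[:,2]>.066)&(sub[:,2]<.083)&(np.hypot(*(sub[:,:2]-c).T)<.026);print(n,m.sum(),sub[m].mean(0).round(4),(sub[m].mean(0)[:2]-c).round(4))
E
```

```text
bar 679 (array([ 0.4647, -0.2932]), array([0.2354, 0.0273])) mean [ 0.4637 -0.2938] yaw -11.0
2 117 [0.5469 0.0378 0.0736] [-0.0023  0.0013]
4 117 [ 0.5372 -0.0439  0.0739] [-0.0022  0.001 ]
5 126 [ 0.5323 -0.0868  0.0744] [-0.0021 -0.0012]
```

View pics/ct9.png

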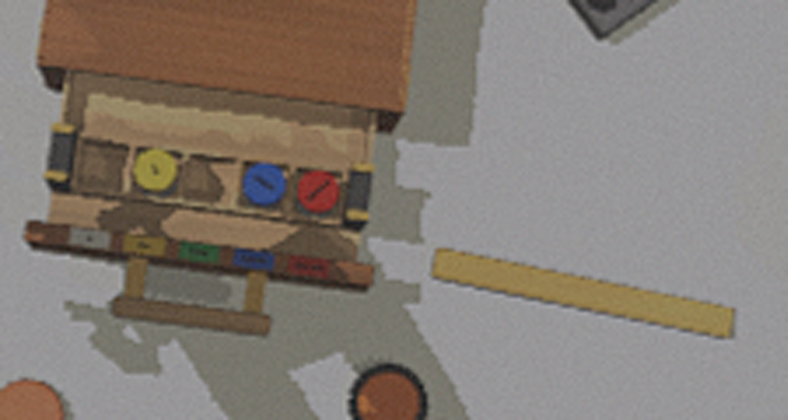

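View pics/s9.png

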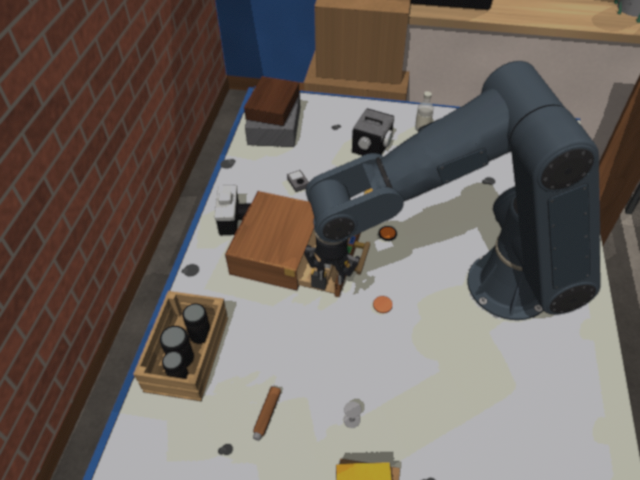

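Run:
```python
from meas import *
Rb=rot(np.deg2rad(-10.9));b=np.array([.4648,-.2938])
manip.move_ptp((*b,.2),Rb)
s,ds=grab("side");crop(s,(300,120,430,320),"cs10",3)
manip.set_gripper(.6,60)
print(lower(*b,.04,.004,Rb,step=.006,th=8))
manip.set_gripper(0,60);print(manip.current_grip_width(),manip.current_force())
manip.move_l((*b,.06),Rb,.08);manip.dwell(.2);print(manip.current_grip_width(),manip.current_force(),manip.current_ft_torque())
manip.move_l((*b,.2),Rb,.12)
s,ds=grab("side");crop(s,(280,100,440,320),"cs11",3)
```

```text
reached 0.004000000000000007 [ 0.88 -0.41  0.09]
(0.004000000000000007, array([ 0.88022531, -0.41320689,  0.09066993]))
0.2547617216622168 [-0.49974923  1.55730438  5.79979476]
0.2589351595041302 [ 0.11483137 -0.52058461 -1.48951163] [-0.00614898  0.03387149 -0.05549168]
```

View pics/cs10.png

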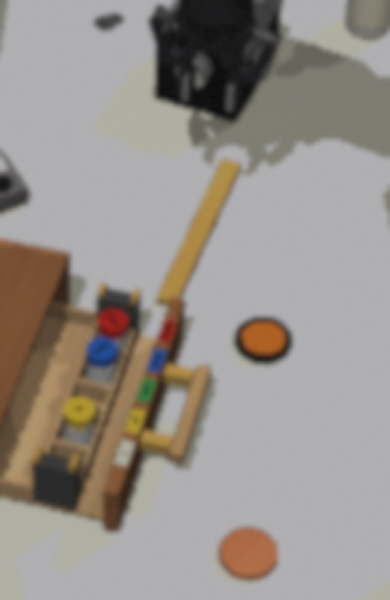

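View pics/cs11.png

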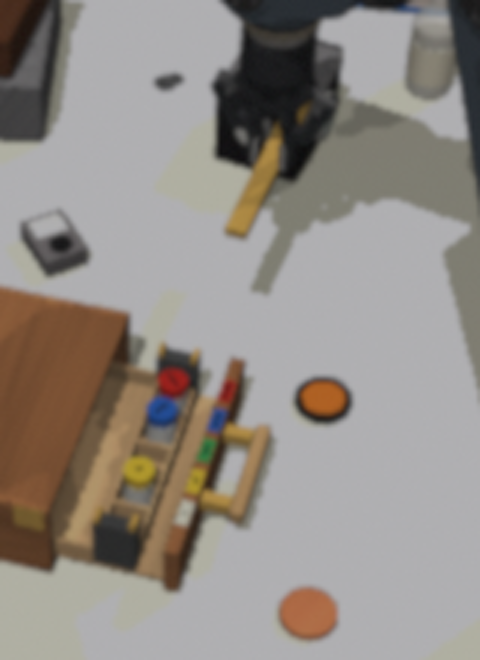

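Run:
```python
from meas import *
R=rot(YAW);x,y=P3
manip.move_ptp((x,y,.2),R)
manip.move_l((x,y,.100),R,.1)
t,d=grab("top");s,ds=grab("side");crop(s,(285,170,405,300),"cs12",5.5);crop(t,(255,205,385,295),"ct12",6)
np.savez("b12.npz",t=t,d=d,s=s,ds=ds);print(manip.current_grip_width())
```

```text
0.2568912549801911
```

View pics/cs12.png

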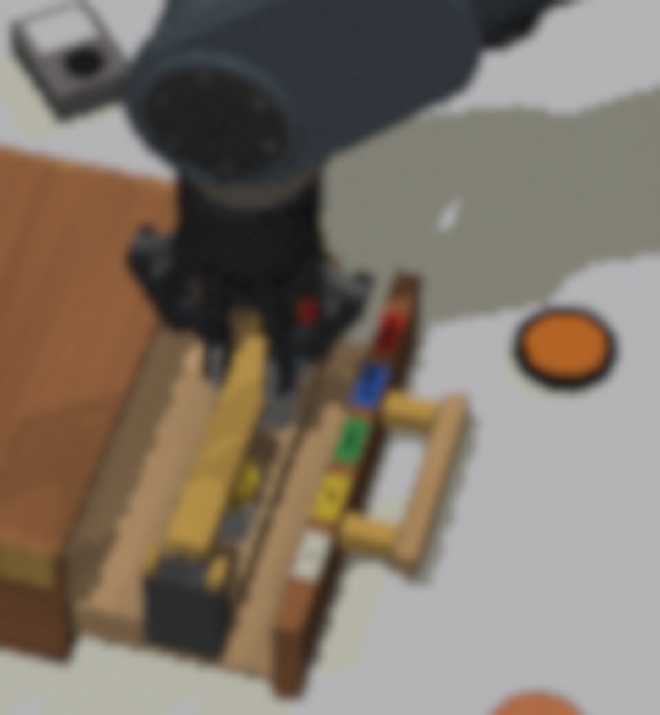

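View pics/ct12.png

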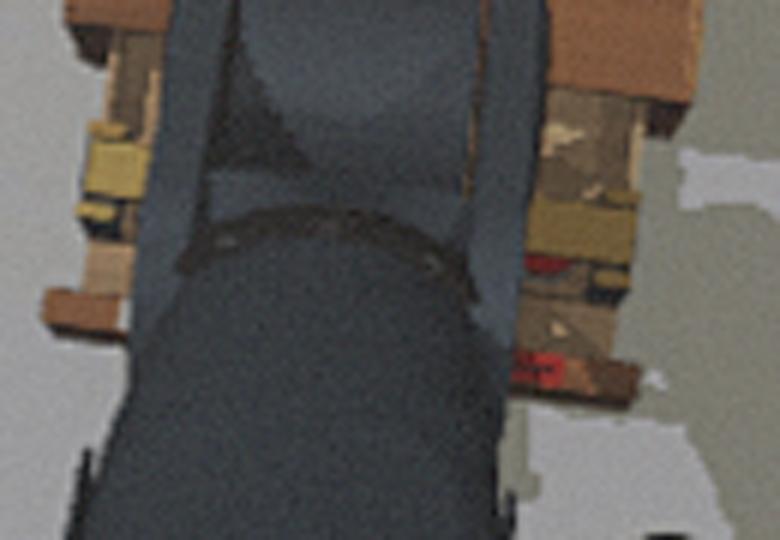

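```bash
python3 - <<'E'
from h import *
def px(c): return (c[0]/6+255-.4,c[1]/6+205-.4)
def loc(c,z): 
    w=ray("top",px(c),z)[:2]-P3;return np.round([w@XD*1000,w@YD*1000],1)
print("bar top L",loc((115,142),.112),loc((115,196),.112),"end",loc((84,168),.112))
print("bar R",loc((590,202),.112),loc((590,257),.112),"end",loc((637,230),.112))
print("lip L lo",loc((98,211),.085),"hi",loc((108,130),.085))
print("lip R lo",loc((608,279),.085),"hi",loc((622,196),.085))
# from t9 : crop 3.5 at 255,190
def px(c): return (c[0]/3.5+255-.4,c[1]/3.5+190-.4)
print("t9 L hi/lo",loc((63,128),.085),loc((57,183),.085),"R",loc((361,171),.085),loc((354,220),.085))
E
python3 - <<'E'
import cv2
p=cv2.imread("pics/t9.png")
a=p[218:252,262:284];b=p[228:262,346:368]
import numpy as np
cv2.imwrite("pics/z9.png",cv2.convertScaleAbs(cv2.resize(np.hstack([a,b]),None,fx=16,fy=16,interpolation=cv2.INTER_CUBIC),alpha=1.5))
E
```

```text
bar top L [  9.6 106.3] [-13.4 103. ] end [ -3.2 117.7]
bar R [ 10.7 -97.4] [ -12.7 -100.3] end [   1.4 -118.7]
lip L lo [-17.1 111.9] hi [ 18.6 112.7]
lip R lo [ -17.5 -110.5] hi [  19.3 -112.1]
t9 L hi/lo [ 18.8 112.7] [-22.6 111.2] R [  16.  -111.1] [ -21.1 -110.4]
```

View pics/z9.png

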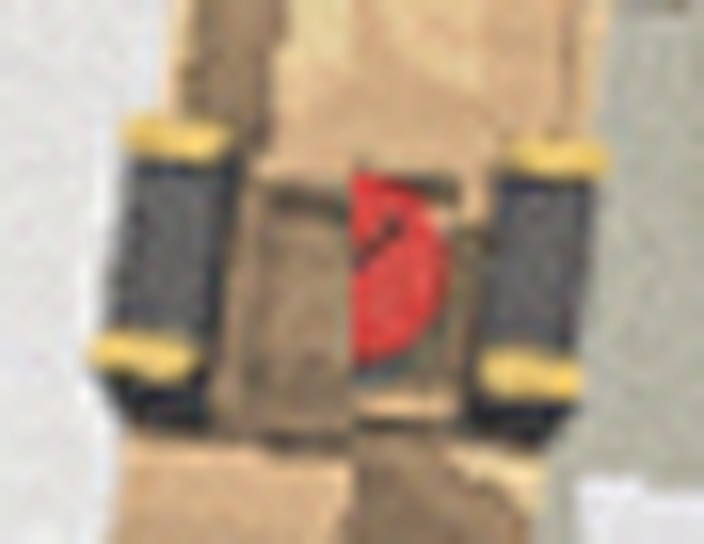

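Run:
```python
from h import *
def loc(u,z,n="top"): 
    w=ray(n,u,z)[:2]-P3;return np.round([w@XD*1000,w@YD*1000],1)
for u in [(272.6,226.1),(270.6,239.6),(358.3,237.25),(356.6,250.75)]: print(loc(u,.085))
# side: cs12 crop 5.5 at (285,170)
px=lambda c:(c[0]/5.5+285-.4,c[1]/5.5+170-.4)
print("side lips",loc(px((153,560)),.085,"side"),loc(px((215,573)),.085,"side"))
print("side bar near end top edge corners",loc(px((168,545)),.112,"side"),loc(px((207,551)),.112,"side"))
```

```text
[ 19.  112.7]
[-16.8 112.8]
[  19.4 -112.2]
[ -16.3 -112.1]
side lips [ 16.6 116.6] [-17.  115.6]
side bar near end top edge corners [  5.5 124.6] [-14.9 122.7]
```

```bash
cat >> h.py <<'E'
S3=P3+.0029*XD+.0008*YD
E
python3 - <<'E'
from meas import *
R=rot(YAW);x,y=S3
manip.move_l((x,y,.094),R,.05);manip.dwell(.2)
t,d=grab("top");s,ds=grab("side");crop(s,(285,220,365,300),"cs13",8);crop(t,(255,205,385,295),"ct13",6)
print(manip.current_ee_pos()-np.array([x,y,.094]))
E
```

```text
[ 3.86109420e-05 -2.37917492e-05  8.61075790e-05]
```

View pics/cs13.png

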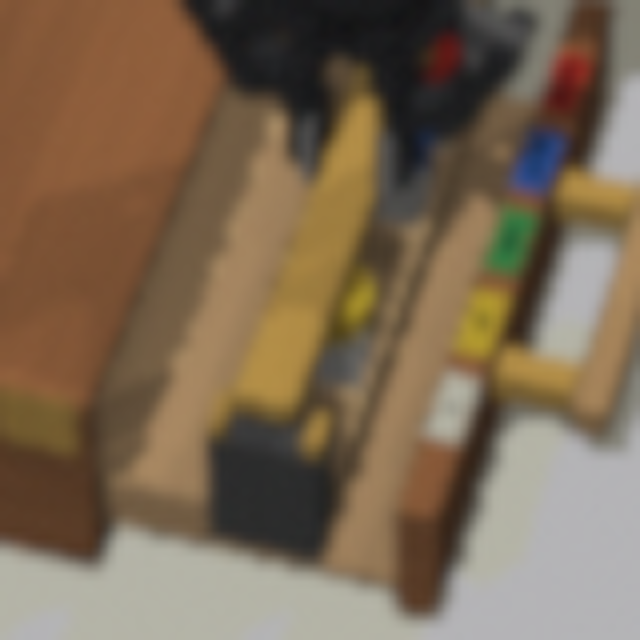

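View pics/ct13.png

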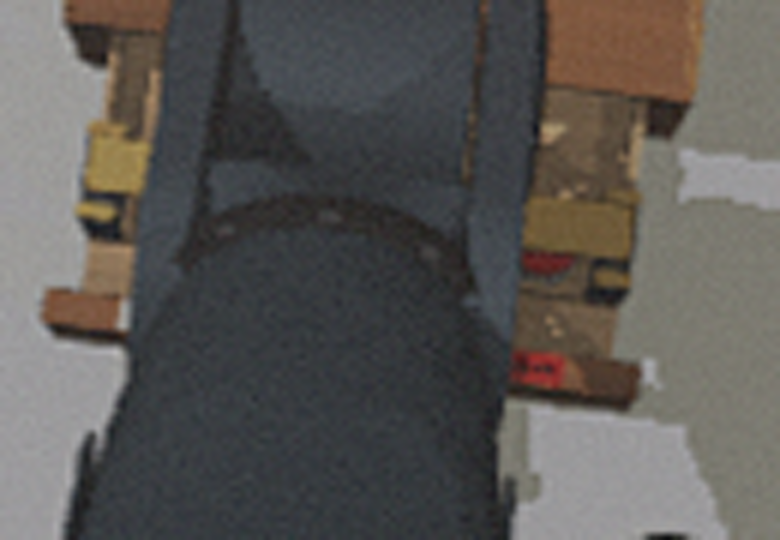

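Run:
```python
from h import *
def px(c): return (c[0]/6+255-.4,c[1]/6+205-.4)
def pxs(c): return (c[0]/8+285-.45,c[1]/8+220-.45)
def loc(u,z,n="top"):
    w=ray(n,u,z)[:2]-P3;return np.round([w@XD*1000,w@YD*1000],1)
for c in[(115,136),(115,190),(590,198),(590,252)]:print(loc(px(c),.102),loc(px(c),.106))
for c,z in[((222,410),.085),((316,428),.085),((240,390),.102),((285,396),.102),((290,422),.090)]:print(c,loc(pxs(c),z,"side"))
# expected bar end corners in side and draw
s=cv2.imread("pics/cs13.png")
B=S3
for dx,col in((0,(255,0,255)),):
    q=[]
    for a,b,z in((.012,.118,.102),(-.012,.118,.102),(-.012,.118,.090),(.012,.118,.090),(.012,.118,.102),(.012,.02,.102),(-.012,.02,.102),(-.012,.118,.102)):
        w=B+a*XD+b*YD;q.append((proj("side",(*w,z))-[285,220]+.5)*8)
    cv2.polylines(s,[np.int32(q)],False,col,1)
cv2.imwrite("pics/ov13.png",s)
```

```text
[ 13.7 107.6] [ 13.1 107.2]
[ -9.4 104.3] [-10.  103.9]
[ 14.  -97.6] [ 13.4 -97.5]
[  -9.2 -100.5] [  -9.7 -100.3]
(222, 410) [ 17.6 114.5]
(316, 428) [-17.2 112.8]
(240, 390) [ 10.  116.5]
(285, 396) [ -6.3 114.5]
(290, 422) [ -8.6 116.5]
```

View pics/ov13.png

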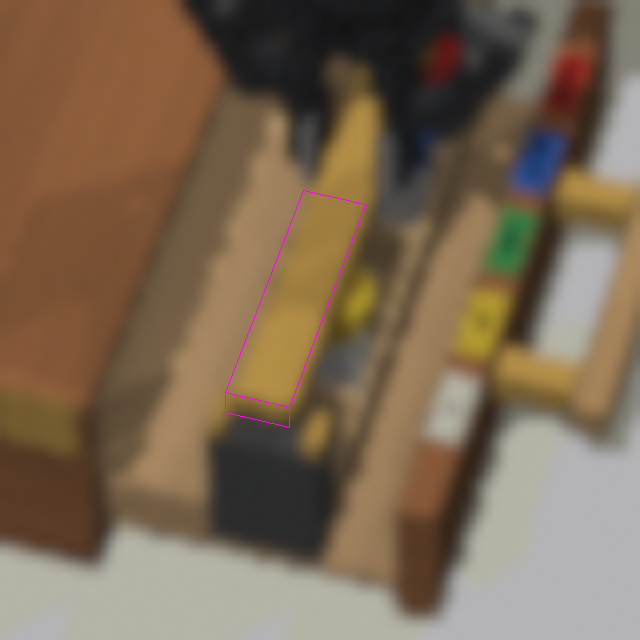

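Run:
```python
from meas import *
R=rot(YAW);x,y=S3-.0006*XD
print(lower(x,y,.094,.0815,R,step=.0015,th=5))
t,d=grab("top");s,ds=grab("side");crop(s,(285,220,365,300),"cs14",8);crop(t,(255,205,385,295),"ct14",6)
```

```text
reached 0.0815 [ 0.62 -1.22  0.13]
(0.0815, array([ 0.62236956, -1.22004892,  0.12697577]))
```

View pics/cs14.png

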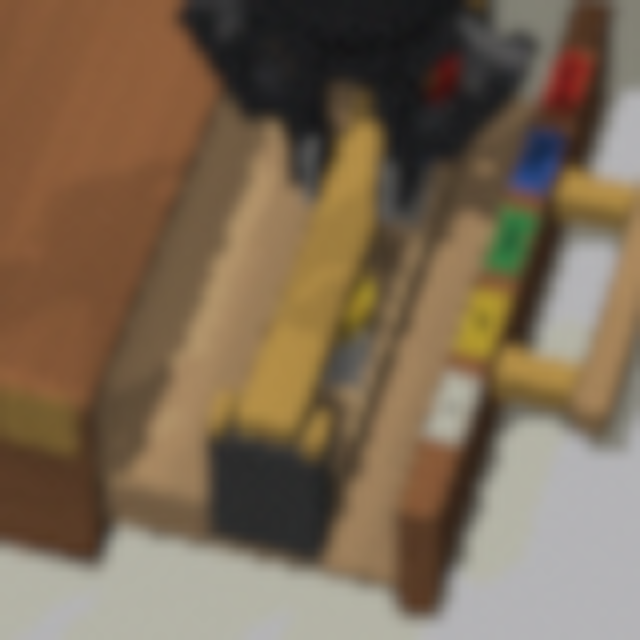

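View pics/ct14.png

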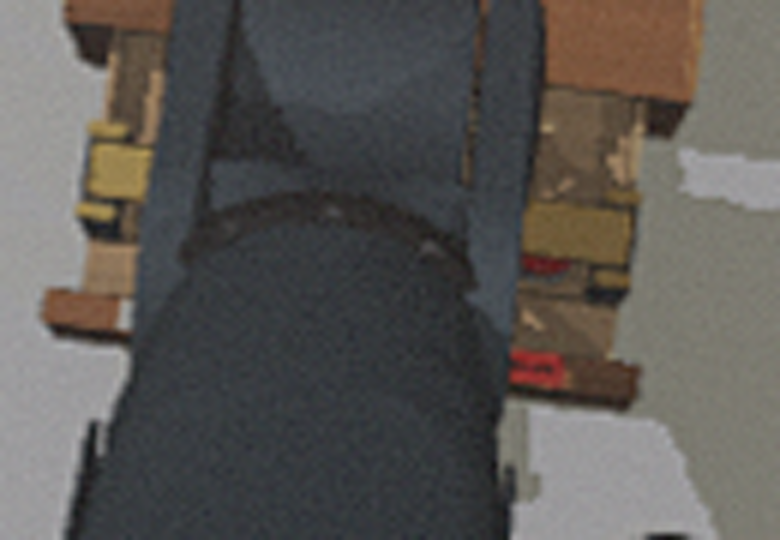

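Run:
```python
from meas import *
R=rot(YAW);x,y=S3-.0006*XD
manip.move_l((x,y,.0808),R,.03);print(manip.current_force())
manip.set_gripper(.5);manip.dwell(.3)
manip.move_l((x,y,.2),R,.1)
manip.move_ptp((.42,.22,.25),R)
manip.set_gripper(0)
t,d=grab("top");s,ds=grab("side","s15");crop(t,(245,120,385,295),"ct15",4);np.save("d15.npy",d);print(manip.current_time())
W=cloud("top",d);w=W[225:260,265:365].reshape(-1,3);w=w[(w[:,2]>.084)&(w[:,2]<.097)];r=w[:,:2]-P3
a,b=r@XD*1000,r@YD*1000;k=abs(a)<16;print(len(w),np.median(w[k][:,2]),a[k].mean(),b[k].min(),b[k].max(),np.polyfit(b[k],a[k],1))
```

```text
[-0.50607292  0.03460319  5.45436171]
58.4583
830 0.08885398411190927 0.1168858088156163 -116.86554003485521 119.01862158876133 [0.00197246 0.11472728]
```

View pics/ct15.png

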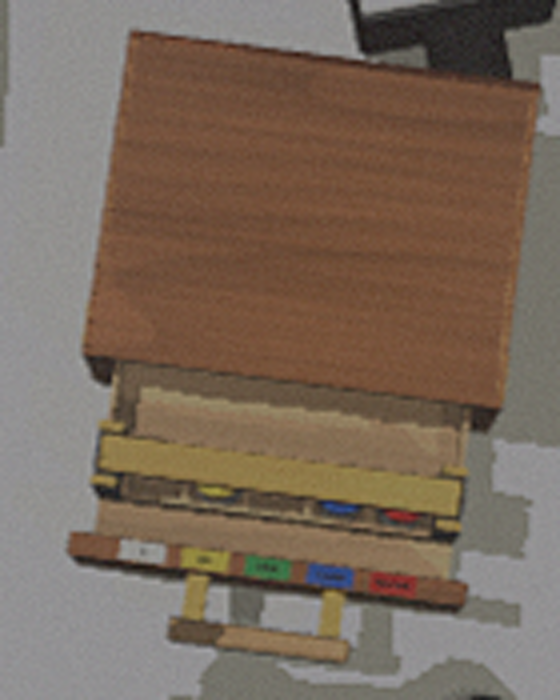

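View pics/s15.png

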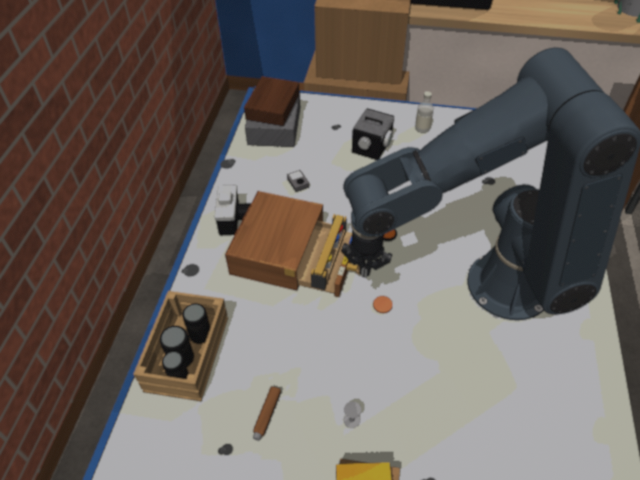

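```bash
cat > push.py <<'E'
from meas import *
R=rot(YAW);Z=.042
def go(a,v=.04):
    w=S3+a*XD;manip.move_l((w[0],w[1],Z),R,v);return np.array(manip.current_force())
E
python3 - <<'E'
from push import *
w=S3-.165*XD
manip.move_ptp((*w,.2),R);manip.move_l((*w,Z),R,.12);manip.dwell(.2);f0=np.array(manip.current_force())
a=-.165
while a<-.05:
    a+=.005;f=(go(a,.03)-f0)[:2]@XD;print(round(a,3),round(f,2),end=' | ')
    if f<-12:break
t,d=grab("top");s,ds=grab("side");crop(s,(230,170,420,320),"cs16",4)
print(manip.current_ee_pos(),manip.current_time())
E
```

```text
-0.16 -0.99 | -0.155 -0.93 | -0.15 -2.2 | -0.145 -0.75 | -0.14 -2.32 | -0.135 -1.43 | -0.13 -1.12 | -0.125 -1.89 | -0.12 -1.23 | -0.115 -2.47 | -0.11 -0.95 | -0.105 -1.25 | -0.1 -1.31 | -0.095 -1.19 | -0.09 -1.77 | -0.085 -1.67 | -0.08 0.21 | -0.075 -0.74 | -0.07 -0.2 | -0.065 -1.25 | -0.06 -1.26 | -0.055 -1.27 | -0.05 -1.72 | [0.49792683 0.00221009 0.04207271] 68.3667
```

View pics/cs16.png

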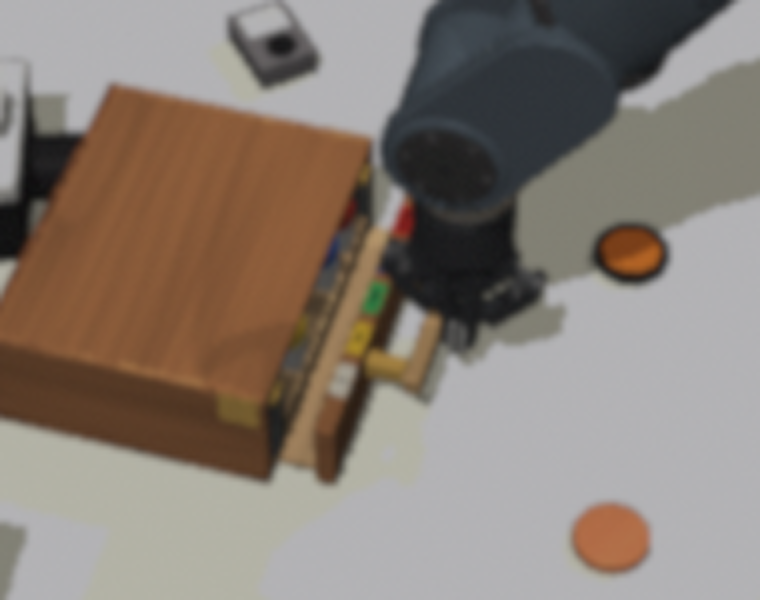

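Run:
```python
from push import *
a=-.05;f0=0
while a<.03:
    a+=.003;F=go(a,.03);f=F[:2]@XD;print(round(a,3),round(f,2),end=' | ')
    if f<-10:break
manip.dwell(.2);print(manip.current_force())
t,d=grab("top","t17");s,ds=grab("side");crop(s,(230,170,420,320),"cs17",4)
print(manip.current_ee_pos(),manip.current_time())
```

```text
-0.047 -0.53 | -0.044 0.12 | -0.041 -0.69 | -0.038 -0.64 | -0.035 -0.16 | -0.032 -0.5 | -0.029 -0.46 | -0.026 -0.78 | -0.023 0.04 | -0.02 -0.23 | -0.017 -1.38 | -0.014 -0.38 | -0.011 -0.05 | -0.008 0.61 | -0.005 -0.66 | -0.002 -0.02 | 0.001 -7.13 | 0.004 -20.78 | [-20.90169276   0.85343219  13.04991582]
[ 0.54753263 -0.003759    0.04143263] 73.1667
```

View pics/cs17.png

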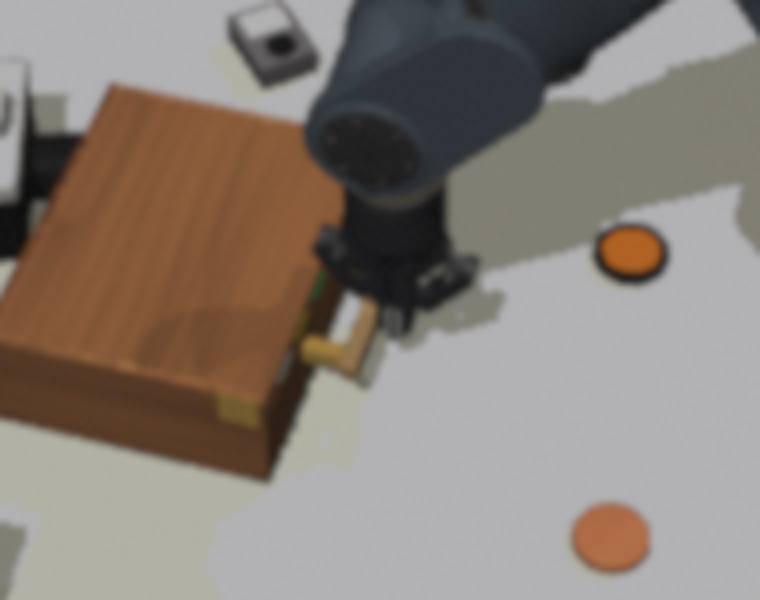

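Run:
```python
from push import *
go(-.04,.08)
s,ds=grab("side");crop(s,(230,170,420,320),"cs18",4)
w=S3-.06*XD;manip.move_l((*w,Z),R,.1);manip.move_l((*w,.25),R,.15);manip.move_ptp((.36,.28,.25),R)
t,d=grab("top","t18");crop(t,(245,120,385,295),"ct18",4);s,ds=grab("side");crop(s,(230,170,420,320),"cs19",4);print(manip.current_time())
np.save("d18.npy",d)
```

```text
77.0667
```

View pics/cs18.png

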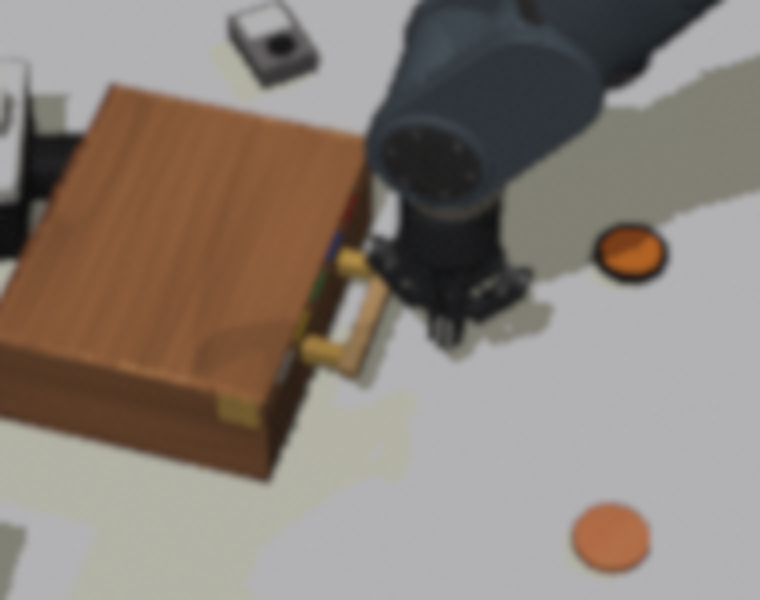

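View pics/ct18.png

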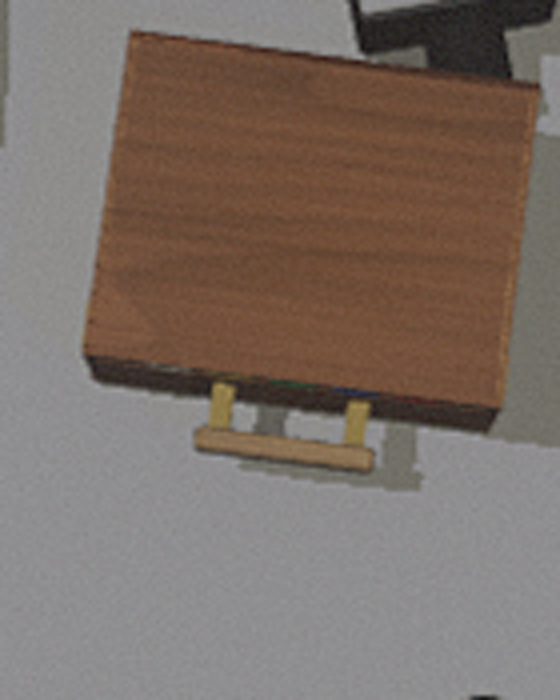

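View pics/cs19.png

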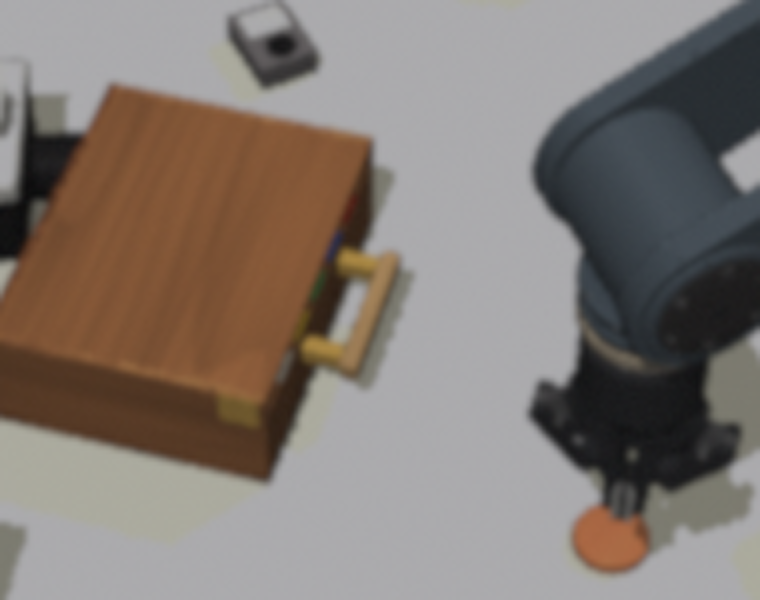

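Run:
```python
from h import *
d=np.load("d18.npy");W=np.nan_to_num(cloud("top",d),nan=-1)
def rect(m):
    n,l,st,_=cv2.connectedComponentsWithStats(m.astype(np.uint8));m=l==1+np.argmax(st[1:,4]);return W[m][:,:2]
roi=np.zeros((480,640),bool);roi[125:228,262:385]=1
C=rect(roi&(abs(W[...,2]-.1)<.005)&(W[...,0]>.55))
roi[:]=0;roi[222:242,285:345]=1
P=rect(roi&(abs(W[...,2]-.063)<.006))
c=(C-P3)@XD;p=(P-P3)@XD;yy=(P-P3)@YD
print(np.percentile(c,[.3,1,99,99.7]),p.mean(),np.percentile(p,[2,50,98]),len(p),yy.min(),yy.max())
# rays: pull edges (crop coords)
for q in[(283,438),(283,458)]:
    w=ray("top",(q[0]/4+245-.4,q[1]/4+120-.4),.063)[:2]-P3;print(w@XD)
# before
for z,lab in((.1,"cabfront"),):
    w=ray("top",(295/4+245-.4,379/4+120-.4),z)[:2]-P3;print(lab,w@XD)
t=cv2.imread("pics/t18.png");cv2.imwrite("pics/z18.png",cv2.convertScaleAbs(cv2.resize(t[205:245,285:345],None,fx=12,fy=12,interpolation=cv2.INTER_CUBIC),alpha=1.6))
```

```text
[0.06079672 0.06215828 0.27832095 0.2800612 ] 0.02607779967328227 [0.01449683 0.02377313 0.05304617] 315 -0.05756421702023995 0.06087788540220995
0.02947054062331027
0.016213354047063554
cabfront 0.06280899041655014
```

View pics/z18.png

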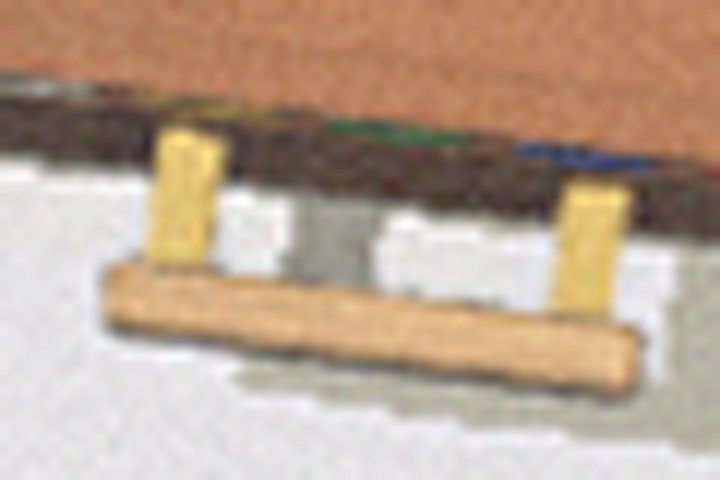

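Run:
```python
from push import *
import push
R2=rot(YAW+np.pi/2);push.R=R2;push.Z=.046
w=S3-.06*XD
q=manip.inverse_kinematics((*w,.25),R2);print(np.round(q,2))
manip.move_ptp((*w,.25),R2);manip.move_l((*w,.046),R2,.15);manip.dwell(.2);f0=manip.current_force()@np.array([*XD,0]);print(f0)
a=-.06;go(-.03,.06);a=-.03
while a<.03:
    a+=.002;F=go(a,.03);f=F[:2]@XD-f0
    if abs(f)>1.5:print(round(a,3),round(f,2),F[2].round(1),end=' | ')
    if f<-14:break
manip.dwell(.2);print(manip.current_force(),manip.current_ee_pos(),(manip.current_ee_pos()[:2]-P3)@XD)
s,ds=grab("side");crop(s,(230,170,420,320),"cs20",4)
go(-.06,.08);w=S3-.08*XD;go(-.08,.1);manip.move_l((*w,.25),R2,.15);manip.move_ptp((.36,.28,.25),R)
t,d=grab("top","t21");np.save("d21.npy",d);s,ds=grab("side","s21");print(manip.current_time())
cv2.imwrite("pics/z21.png",cv2.convertScaleAbs(cv2.resize(np.ascontiguousarray(t[205:245,285:345,::-1]),None,fx=12,fy=12,interpolation=cv2.INTER_CUBIC),alpha=1.6))
```

```text
[-0.09  0.22  1.78 -0.    1.14 -1.54]
-0.26088069775597195
0.004 -5.89 3.7 | 0.006 -14.64 9.4 | [-15.63656548   1.72079077   9.49727839] [ 0.55002043 -0.00406729  0.04538409] 0.005663316800682342
90.9417
```

View pics/cs20.png

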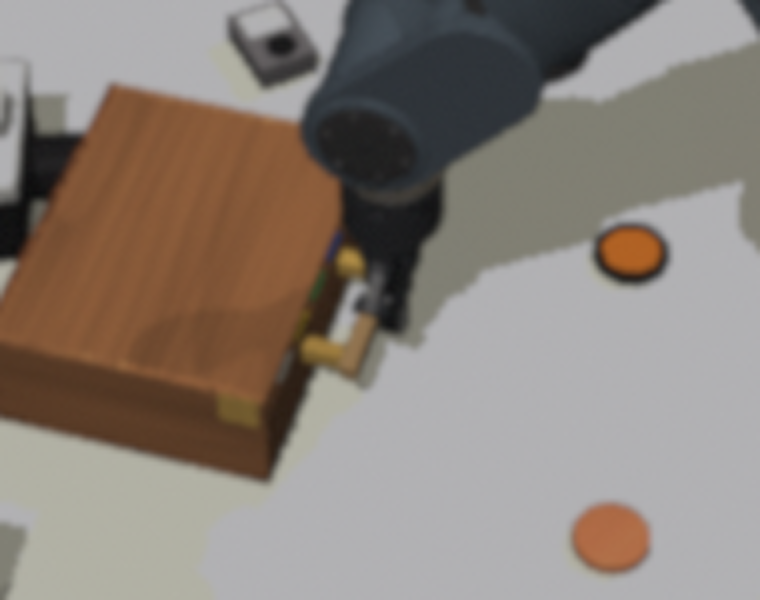

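View pics/z21.png

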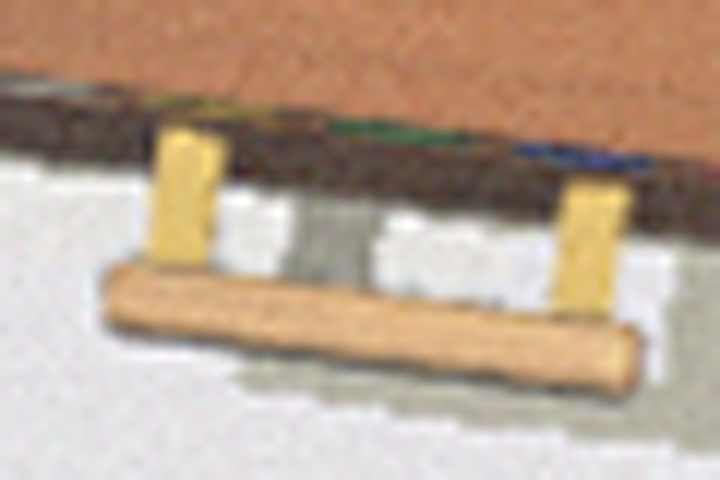

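View pics/s21.png

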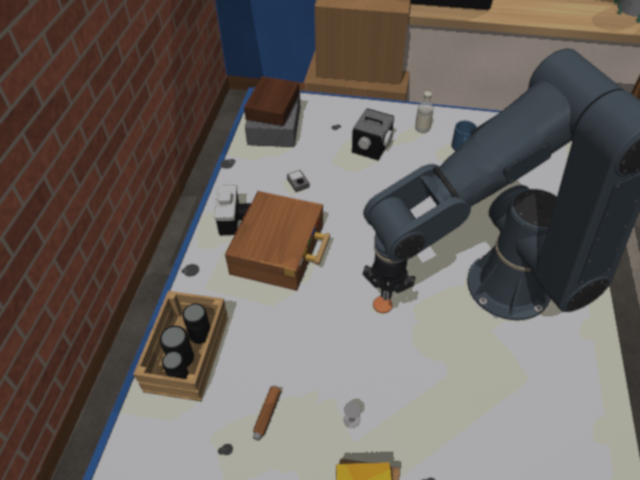

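Run:
```python
from h import *
print(manip.current_force(),manip.sign_off())
```

```text
the job is handed in; nothing more can be done
[-0.2512181   0.66500856  0.00799718] None
```

I loaded the three cans that were on the table, laid the brass bar over them, pushed the drawer home and handed the job in at about 91 s. The hand-in gave no verdict. Cans 1 and 3 were absent.

- **Cans:** can 2 (yellow), can 4 (blue) and can 5 (red) went into their own pockets in that order. Each was lowered without touching the sides. The pictures show them upright, and the measured lid heights were about 74 mm, as expected for seated cans. The top camera put them about 2 mm to the robot's side of where I had released them. The bar showed the same shift in both cameras, so I moved its target by 2 to 3 mm.
- **Bar:** after I let go it lay between the lips of both saddles. Its top was at about 89 mm, the seated height, and it was square to the saddles and centred to about 1 mm along its length.
- **Drawer:** it closed smoothly with little resistance and stopped with the front level with the cabinet. The first push left a doubt whether the gripper had caught the cabinet. I pushed again with the gripper turned a quarter, clear of the cabinet, and the drawer did not move. That agrees with about 126 mm of travel.
- **Not checked:** the cabinet hides the cans and bar once the drawer is shut, so I could not see them again. I inferred from the low push forces that they stayed in place.
- **Other things:** no bystander had visibly moved in the last picture, and the arm finished clear of everything.

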